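# Lay out a viewing station around the light base

## Robot

A 6-joint arm with a two-finger parallel gripper is mounted at the origin on the work surface. World frame = base frame: x ahead of the robot, y to its left, z up, the work surface at z = 0. Lengths are in mm, angles in rad, forces in N, time in s.
With the tool pointing down it reaches from about 350 to 775 mm from the base axis. Payload 7.3 kg.
Tool frame: the origin (TCP) lies midway between the tips of the shut fingers; the grasp point (between the pads) lies 19 mm behind it; x points along the fingers, y is the direction in which the jaws open and shut, and the axes are right-handed (so a half turn about x gives the same grasp; the last joint's range is limited). The gripper opens to 92 mm and grips with 3 to 60 N. Pads are 19 mm wide; open, the fingers measure 130 mm over their backs; the gripper's body (75 mm by 190 mm) begins 47 mm behind the grasp point.
Start: joints at [-1.436, 0.342, 1.524, -0, 1.275, -0.146], TCP at [145.512, -504.451, 226.741] pointing down, gripper open.
Joint ranges: [-2.53, 2.53], [-0.77, 2.02], [0.04, 2.7], [-1, 4.14], [0.28, 2.66], [-3.11, 3.11]. Speed limits (rad/s): [2.57, 2.57, 3.14, 3.14, 3.14, 3.14].

## Interface

Orientations are given as [roll, pitch, yaw] about the fixed x, y, z axes, in that order (R = Rz(yaw) Ry(pitch) Rx(roll)).
In Python, from plant import get_obs, capture, close_job gives the robot as it stands. The module is installed in compiled form; this text tells all that it offers.
- The arm moves only by the tool send_rows, never from a script. Its argument "moves" is a list of rows, each a list of 4 numbers: the shift along the tool's x, y, z in mm, then the turn about the tool's x in degrees. In form: [[tx, ty, tz, yaw], ...]. A call has 1 to 8 rows; each row shifts and turns the commanded pose from where the row before left it, along the tool's axes as they then stand; what a row does not reach is not made up. A row lasts 1/8 s, in which the tool goes at most 62.5 mm and 10.7 degrees, less where a joint would pass 70% of its speed; a pose out of reach is approached as far as the arm can. A call with a gripper value outside its range is refused whole. "hand" is the opening, from 0 (shut) to 1 (fully open), set as the call begins (left out, the last holds). The fingers move at their own pace and stop on an object; the grip force is fixed at half the most. Time passes only in rows, so rows that do not move let the fingers close. It gives the time, the measured TCP pose, the force and the opening at its end, in the units of the state.
- get_obs(): the state, without advancing time (a new reading comes with each control period).
- capture(name): name is "side" or "top" or "wrist"; returns a dict with "image" (420x560x3 uint8, red, green, blue), "K" (3x3 intrinsics, pixels), "position" and "attitude" of the camera in the world; the wrist camera has in their place "mount" (4x4, takes a point from camera to tool coordinates, whose origin is the TCP and whose axes are the tool frame's). Camera axes: x right, y down, z forward; pixel columns grow to the right and rows downward; lengths in mm; the calibration is good to about 2 mm. A picture is of the moment at which its call begins: read the wrist's pose just before it. There is no depth.
- close_job(): hands the job in, once; it reports no verdict.
The state is a dict: "time": time; "joint_positions": joint angles; "dq": joint speeds; "tau": joint torques, N m; "tool_pos": TCP position; "tcp_rot": TCP orientation; "contact_force": force on the tool from outside, world axes, zero at the start; "moment": the same for the moment, N m; "grip_width": finger opening in mm.
Only numpy, scipy, OpenCV 4.12 (cv2) and the standard library are available. Lean on these libraries where they do the work, as an engineer would, in place of code of your own. Each camera call takes 0.05 s, during which the arm holds its last target. There are 200 camera calls.

## Task

Set up the viewing station: put the flat round culture dish in the middle of the square light base's glass, and lower the steel ring weight gently, centred, on top of the dish. Stand the slim vial midway between the two blue-capped bottles, in line with them, and stand the squat jar directly behind the light base (the side away from the robot and from the base's black dimmer knob), in line with the middle of its back edge and 3 cm clear of it. Everything stands upright and free; do not push the beaker, timer or forceps about.

Things in the scene. Friction and masses are not known exactly. Their poses are not given: they have to be found in the camera images.
- dish: closed flat round culture dish, clear with amber filling, 60 mm diameter, 16 mm high with a flat top, about 30 g, loose. Origin: centre of its underside, z up; its yaw means nothing.
- ring: dark steel ring weight lying flat, outside diameter 52 mm, hole 32 mm, 12 mm high, about 110 g, loose. Origin: centre of its underside, z up; its yaw means nothing.
- vial: slim upright amber-glass vial with black cap and paper label, 24 mm diameter (cap 25 mm), 78 mm high, about 40 g, loose. Origin: centre of its underside, z up; its yaw means nothing.
- jar: squat upright amber-glass jar with black lid and paper label, 44 mm diameter, 42 mm high, about 70 g, loose. Origin: centre of its underside, z up; its yaw means nothing.
- light_base: white square light base, 130 x 130 mm, 22 mm high, fixed, turned up to 0.25 rad; flush round glass (80 mm with rim) in the middle of its flat top. Origin: centre of its underside. +x points out of its back edge (65 mm off), away from the robot; a black dimmer knob sticks out 10 mm from its front (-x) edge. Left or right of the loose things. The jar belongs at x = +117 mm, y = 0 of this frame.
- bottle_near: glass bottle with blue cap, 56 mm diameter, 100 mm high, fixed: the one nearer the robot of two alike. Origin: centre of its underside. Its +x axis points at the far bottle, whose centre is 190 mm away, so that the midpoint is at x = 95 mm, y = 0 of this frame.
- bottle_far: glass bottle with blue cap, 56 mm diameter, 100 mm high, fixed: the one farther from the robot, on the same side as the near one. Origin: centre of its underside.
- beaker: bystander: open glass beaker, 64 mm rim diameter, 75 mm high, beyond the loose things. Origin: centre of its underside.
- timer: bystander: square grey bench timer, 60 x 60 x 18 mm, lying flat at one outer side of the work. Origin: centre of its underside.
- forceps: bystander: steel forceps lying flat along x, 120 mm long, 16 mm wide, 9 mm high, at the other outer side of the work. Origin: centre of its underside.

How it is judged (in metres and radians):
At the end, for the whole second after the job is handed in: Dish flat on the base, within 12 mm of its middle; ring flat on the dish, within 10 mm of its centre; vial upright within 15 mm (along and across) of the bottles' midpoint; jar upright behind the base, gap 15 to 45 mm, within 15 mm of its middle line; all four released, at rest (horizontal distance between dish and light_base below 0.012 m and z of dish in the frame of light_base between 0.018 and 0.027 m and horizontal distance between ring and dish below 0.01 m and z of ring in the frame of dish between 0.012 and 0.021 m and x of vial in the frame of bottle_near between 0.08 and 0.11 m and y of vial in the frame of bottle_near between -0.015 and 0.015 m and height (world z) of each of vial, jar below 0.005 m and x of jar in the frame of light_base between 0.102 and 0.132 m and y of jar in the frame of light_base between -0.015 and 0.015 m and angle between each of dish, ring, vial, jar's own z axis and vertical below 0.1 rad and linear speed of each of dish, ring, vial, jar below 0.02 m/s); the robot touches nothing.
It fails at once if the beaker is pushed more than 20 mm (distance of beaker from where it was at the start of the episode above 0.02 m).
It fails at once if the timer is pushed more than 20 mm (distance of timer from where it was at the start of the episode above 0.02 m).
It fails at once if the forceps is pushed more than 20 mm (distance of forceps from where it was at the start of the episode above 0.02 m).
It fails at once if the ring is pressed hard onto the dish (more than 40 N) (contact force between ring and dish above 40 N).
It fails at once if the ring is dropped onto the dish (falls on it faster than 0.5 m/s) (horizontal distance between ring and dish below 0.03 m and z of ring in the frame of dish below 0.03 m and linear speed of ring above 0.5 m/s).
It also fails if it takes over 99 s, if anything falls off the work surface, if the arm or the gripper's body presses on something with over 40 N, if the wrist force passes 120 N, or if a joint passes its speed limit or range.

## Working session

There is one attempt and no reset: what is moved stays moved. The work goes in short steps, Python scripts to look and compute and a tool call to move; the robot and the scene stay as the last step left them, time stands still between calls to the robot, and variables do not carry over. Pictures are saved under pics/ and viewed, about 12 in all and at most 16, crops included, and the job is handed in when it is done.

Besides the shell and the picture viewer there is one more tool, called after ">>>" as name(argument=value, ...), one argument or row to a line, values as JSON. send_rows: Moves the arm, as the interface text tells. Its arguments: {"type":"object","properties":{"moves":{"type":"array","items":{"type":"array","items":{"type":"number"}}},"hand":{"type":"number"}},"required":["moves"]}

```bash
mkdir -p pics; ls; python3 - <<'E'
from plant import *
import cv2,numpy as np
o=get_obs();print(o)
for n in("top","side"):
    c=capture(n);cv2.imwrite(f"pics/{n}0.png",c["image"][:,:,::-1]);print(n,c["K"],c["position"],c["attitude"])
    np.save(f"pics/{n}0.npy",c,allow_pickle=True)
E
```

```text
pics
{'time': 0.0, 'joint_positions': array([-1.43600328e+00,  3.42732538e-01,  1.52501554e+00,  2.90621091e-05,
        1.27539216e+00, -1.46000130e-01]), 'dq': array([ 5.60636030e-04, -1.47232236e-03,  5.56635988e-04, -6.41632382e-04,
        1.47138799e-03,  3.16800582e-06]), 'tau': array([ 2.42925933e-03, -4.31231582e+01, -2.44226217e+01,  7.18547311e-02,
        5.57890011e-02, -1.50780929e-04]), 'tool_pos': array([ 145.46196965, -504.0260844 ,  226.04038248]), 'tcp_rot': array([-1.73475161,  1.56924849,  1.68762574]), 'contact_force': array([-0.4183837 ,  0.07019047, -0.02455097]), 'moment': array([ 0.00403649,  0.00971282, -0.03842855]), 'grip_width': 91.93476551987237}
top [[529.11624206   0.         281.19136533]
 [  0.         529.11624206 214.06295676]
 [  0.           0.           1.        ]] [ 505.94688993    8.34764032 1681.40613588] [-3.09726479 -0.01261946 -1.58201997]
side [[522.50027153   0.         272.15973054]
 [  0.         522.50027153 212.36043327]
 [  0.           0.           1.        ]] [ 188.40984385 -649.91571726 1018.52163695] [-2.48230730e+00  2.43699775e-04 -5.50887083e-01]
```

View pics/top0.png

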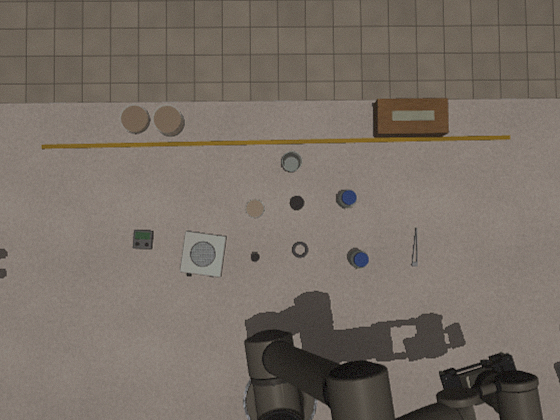

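View pics/side0.png

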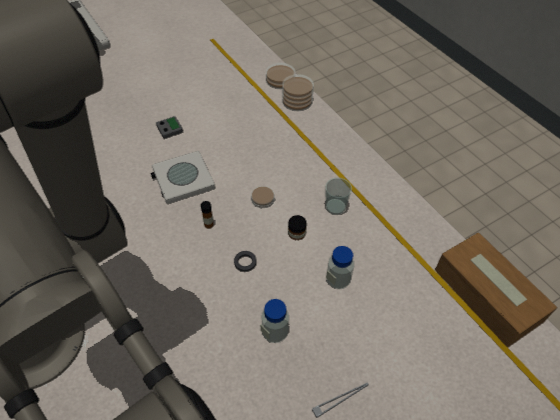

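The top view (x up, y left) shows the light base at (203,254) with its knob at (189,275). The loose things are the dish (255,208), vial (255,257), jar (297,203) and ring (300,250), and the bottles are at (348,198) and (360,259). The bystanders are the beaker (290,162), timer (143,239) and forceps (414,247). The side view agrees. Next I'll measure with masks and rays.

```bash
cat > h.py <<'E'
import numpy as np,cv2
from scipy.spatial.transform import Rotation as Ro
def R(a): return Ro.from_euler('xyz',a).as_matrix()
def cam(c,obs=None):
    if 'mount' in c:
        M=np.array(c['mount']);T=np.eye(4);T[:3,:3]=R(obs['tcp_rot']);T[:3,3]=obs['tool_pos'];W=T@M
        return np.array(c['K']),W[:3,:3],W[:3,3]
    return np.array(c['K']),R(c['attitude']),np.array(c['position'])
def ray(C,px,z):
    K,A,p=C;d=A@np.linalg.inv(K)@np.array([px[0],px[1],1.]);return (p+d*(z-p[2])/d[2])
def proj(C,P):
    K,A,p=C;q=K@A.T@(np.array(P)-p);return q[:2]/q[2]
def blob(img,m,win):
    x,y,w,h=win;k=np.zeros(m.shape,np.uint8);k[y:y+h,x:x+w]=m[y:y+h,x:x+w]
    n,l,s,c=cv2.connectedComponentsWithStats(k)
    i=1+np.argmax(s[1:,4]);return c[i],s[i],(l==i).astype(np.uint8)
E
python3 - <<'E'
from h import *
for n in("top","side"):
    c=np.load(f"pics/{n}0.npy",allow_pickle=True).item();im=c['image'];C=cam(c)
    hsv=cv2.cvtColor(im,cv2.COLOR_RGB2HSV);H,S,V=[hsv[:,:,i].astype(int) for i in range(3)]
    dark=V<60; blue=(H>105)&(H<130)&(S>150); tan=(H<25)&(S>60)&(V>90)
    if n=='top': W=dict(bn=(340,245,45,30,100,blue),bf=(330,183,45,30,100,blue),vial=(243,245,25,25,78,dark),jar=(284,190,26,26,42,dark),ring=(285,238,30,25,12,dark),dish=(243,197,26,24,16,tan))
    else: W=dict(bn=(255,290,45,35,100,blue),bf=(325,240,40,35,100,blue),vial=(195,195,25,17,78,dark),jar=(283,212,30,20,42,dark),ring=(228,247,35,30,12,dark),dish=(246,182,34,24,16,tan))
    for k,(x,y,w,h,z,m) in W.items():
        try:
            ct,s,_=blob(im,m.astype(np.uint8),(x,y,w,h));print(n,k,ct.round(1),s,ray(C,ct,z).round(1))
        except Exception as e: print(n,k,e)
    if n=='top':
        for p in [(203,235),(190,250),(203,254),(170,254),(255,208),(240,220),(297,203)]: print(p,hsv[p[1],p[0]])
        m=((V>160)&(S<40)).astype(np.uint8);ct,s,mm=blob(im,m,(170,220,70,70));print(ct,s)
        cn=max(cv2.findContours(mm,0,2)[0],key=cv2.contourArea);r=cv2.minAreaRect(cn);print(r)
        b=cv2.boxPoints(r);P=np.array([ray(C,q,22) for q in b]);print(P.round(1),P.mean(0))
        for i in range(4): d=P[(i+1)%4]-P[i];print(np.linalg.norm(d),np.arctan2(d[1],d[0]))
E
```

```text
top bn [365. 255.] [365 255   1   1   1] [ 450.8 -261.4  100. ]
top bf [353.7 194. ] [353 193   2   3   3] [ 633.8 -230.7  100. ]
top vial [254.6 256.7] [251 253   8   8  49] [448.7  69.1  78. ]
top jar [296.3 202.4] [290 196  14  14 146] [614.2 -60.4  42. ]
top ring [299.2 249.1] [292 242  15  15  56] [468.8 -69.2  12. ]
top dish [254.3 207.7] [247 201  16  16 162] [600.7  71.1  16. ]
(203, 235) [ 30   9 149]
(190, 250) [ 30  19 133]
(203, 254) [  0   5 100]
(170, 254) [ 12  27 141]
(255, 208) [ 14  68 132]
(240, 220) [ 11  36 141]
(297, 203) [30 24 54]Traceback (most recent call last):
  File "<stdin>", line 14, in <module>
  File "h.py", line 16, in blob
    i=1+np.argmax(s[1:,4]);return c[i],s[i],(l==i).astype(np.uint8)
        ~~~~~~~~~^^^^^^^^^
    return _wrapfunc(a, 'argmax', axis=axis, out=out, **kwds)
    return bound(*args, **kwds)
ValueError: attempt to get argmax of an empty sequence
```

```bash
python3 - <<'E'
from h import *
for n in("top","side"):
    c=np.load(f"pics/{n}0.npy",allow_pickle=True).item();im=c['image'];C=cam(c)
    hsv=cv2.cvtColor(im,cv2.COLOR_RGB2HSV);H,S,V=[hsv[:,:,i].astype(int) for i in range(3)]
    r,g,b=[im[:,:,i].astype(int) for i in range(3)]
    dark=V<60; blue=(b-r>40); tan=(r-b>32)&(V>90)
    if n=='top': W=dict(bn=(340,245,45,30,100,blue),bf=(330,183,45,30,100,blue),dish=(243,197,26,24,16,tan)); bw=(170,220,70,70)
    else: W=dict(bn=(255,290,45,35,100,blue),bf=(325,240,40,35,100,blue),vial=(195,195,25,17,78,dark),jar=(283,212,30,20,42,dark),ring=(228,247,35,30,12,dark),dish=(246,182,34,24,16,tan)); bw=(145,145,75,60)
    for k,(x,y,w,h,z,m) in W.items():
        try:
            ct,s,_=blob(im,m.astype(np.uint8),(x,y,w,h));print(n,k,ct.round(1),s,ray(C,ct,z).round(1))
        except Exception as e: print(n,k,e)
    m=((r-g<5)&(V>85)).astype(np.uint8);ct,s,mm=blob(im,m,bw);print(ct,s)
    cn=max(cv2.findContours(mm,0,2)[0],key=cv2.contourArea)
    if n=='top':
        rr=cv2.minAreaRect(cn);print(rr)
        bx=cv2.boxPoints(rr);P=np.array([ray(C,q,22) for q in bx]);print(P.round(1),P.mean(0))
        for i in range(4): d=P[(i+1)%4]-P[i];print(np.linalg.norm(d),np.arctan2(d[1],d[0]))
E
```

```text
top bn [360.9 259.3] [355 253  13  14 146] [ 438.2 -249.   100. ]
top bf [348.9 197. ] [343 191  13  14 146] [ 624.8 -216.2  100. ]
top dish [252.7 205.7] [247 201  15  12  55] [607.1  76.   16. ]
[202.50338462 253.55446154] [ 180  230   46   47 1625]
((202.38226318359375, 253.65350341796875), (42.0831298828125, 42.29926300048828), 8.880659103393555)
[[404.2 309.2  22. ]
 [534.2 288.5  22. ]
 [512.4 158.7  22. ]
 [382.4 179.9  22. ]] [458.29414432 234.08469661  22.        ]
131.64210341581077 -0.15805782613147562
131.57874549387466 -1.7369283025704825
131.6976474252467 2.9799034733134677
131.10097585820606 1.4042178613099054
side bn [274.7 310. ] [264 299  22  23 400] [ 439.5 -250.3  100. ]
side bf [342.1 255.7] [333 246  20  21 338] [ 625.3 -217.4  100. ]
side vial [205.7 206.4] [201 201  10  11  95] [448.7  65.9  78. ]
side jar [296.9 223.9] [288 215  18  17 256] [615.5 -63.9  42. ]
side ring [244.8 261. ] [234 251  22  21 232] [470.3 -71.7  12. ]
side dish [262.4 194.6] [253 187  20  16 264] [603.5  72.8  16. ]
[182.10875332 174.93474801] [ 152  151   63   51 1885]
```

Measured so far:

| Thing | Position (mm) | Check |
|---|---|---|
| Bottles | midpoint (532,-233) | 189.5 mm apart |
| Base | centre (458,234), yaw -0.16 | 131 mm square |
| Dish | (602,72) | |
| Ring | (470,-70) | |
| Vial | (449,67) | |
| Jar | (615,-62) | |

The two views agree to 2–4 mm. Now I'll work out the first move, to a hover over the dish.

```bash
cat > go.py <<'E'
import sys
from h import *
from plant import get_obs
def delta(x,y,z,jaw):  # jaw: world yaw (deg) of tool y, modulo 180
    o=get_obs();A=R(o['tcp_rot']);d=A.T@(np.array([x,y,z])-o['tool_pos'])
    cur=np.degrees(np.arctan2(A[1,1],A[0,1]));t=-(((jaw-cur)+90)%180-90)
    return dict(t=o['time'],pos=o['tool_pos'].round(1),jaw=round(cur,1),d=d.round(1),turn=round(t,1),w=round(o['grip_width'],1),F=o['contact_force'].round(1),j6=round(o['joint_positions'][5],2),A=A.round(2).tolist())
if __name__=='__main__': print(delta(*map(float,sys.argv[1:])))
E
python3 go.py 602 72 220 90
```

```text
{'t': 0.1, 'pos': array([ 145.5, -504.1,  226.1]), 'jaw': np.float64(-73.9), 'd': array([   6.8, -427. , -598.3]), 'turn': np.float64(16.1), 'w': 92.0, 'F': array([-0.1, -1. , -0.4]), 'j6': np.float64(-0.15), 'A': [[-0.0, 0.28, -0.96], [0.0, -0.96, -0.28], [-1.0, -0.0, -0.0]]}
```

>>> send_rows(
  moves=[
    [0, 0, 0, 8],
    [0, 0, 0, 8],
    [0, -41, -33, 0],
    [0, -41, -33, 0],
    [0, -41, -33, 0],
    [0, -41, -33, 0],
    [0, -41, -33, 0],
    [0, -41, -33, 0],
  ],
  hand=1,
)

```text
time: 1.1
tool_pos: [343.8, -256.6, 226.6]
tcp_rot: [-0.773, 1.571, 2.37]
contact_force: [0.2, -1.4, 0.3]
grip_width: 91.8
```

>>> send_rows(
  moves=[
    [0, -41, -33, 0],
    [0, -41, -33, 0],
    [0, -41, -33, 0],
    [0, -41, -33, 0],
    [0, -41, -33, 0],
    [0, -41, -32, 0],
    [0, -41, -30, 0],
    [0, -40, -30, 0],
  ],
)

```text
time: 2.1
tool_pos: [600.2, 70.8, 226.2]
tcp_rot: [0.239, 1.57, -2.901]
contact_force: [0.7, -0.4, -0.3]
grip_width: 92.0
```

```bash
cat > w.py <<'E'
import sys
from h import *
from plant import *
o=get_obs();c=capture("wrist");cv2.imwrite(f"pics/{sys.argv[1]}.png",c["image"][:,:,::-1]);c['obs']=o;np.save(f"pics/{sys.argv[1]}.npy",c,allow_pickle=True)
C=cam(c,o);print(o['time'],o['tool_pos'].round(1),C[2].round(1),c['K'][0][0])
for n,P in dict(dish=(602,72,16),ring=(470,-71,12),vial=(449,67.5,78),jar=(615,-62,42),base=(458,234,22)).items(): print(n,proj(C,P).round(0))
E
python3 w.py w1; python3 go.py 602 72 220 90
```

```text
2.1 [600.2  70.8 226.2] [670.7  71.2 384.4] 337.5039918327093
dish [283. 180.]
ring [400. 286.]
vial [287. 335.]
jar [414. 172.]
base [148. 299.]
{'t': 2.15, 'pos': array([602.7,  75.6, 225.7]), 'jaw': np.float64(-89.7), 'd': array([5.6, 3.6, 0.7]), 'turn': np.float64(0.3), 'w': 91.7, 'F': array([-1.3,  3.1, -0.6]), 'j6': np.float64(1.56), 'A': [[0.0, 0.0, -1.0], [0.0, -1.0, -0.0], [-1.0, -0.0, -0.0]]}
```

```bash
python3 w.py w2
```

```text
2.15 [602.7  75.6 225.7] [672.9  75.7 384. ] 337.5039918327093
dish [288. 183.]
ring [404. 289.]
vial [292. 338.]
jar [419. 175.]
base [152. 301.]
```

View pics/w2.png

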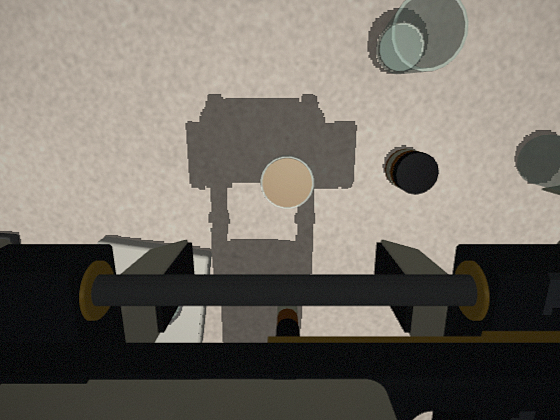

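The wrist view shows the dish at (287,182), which matches the prediction. The jar lid is at (415,172), about 4 px from predicted, and the beaker is at upper right. I'll refine both by mask before descending.

```bash
python3 - <<'E'
from h import *
c=np.load("pics/w2.npy",allow_pickle=True).item();im=c['image'];C=cam(c,c['obs'])
r,g,b=[im[:,:,i].astype(int) for i in range(3)];V=im.max(2)
ct,s,_=blob(im,(V<45).astype(np.uint8),(375,135,75,75));print('jar',ct,s,ray(C,ct,42))
ct,s,_=blob(im,((r-b>55)&(V>120)).astype(np.uint8),(245,140,80,80));print('dish',ct,s,ray(C,ct,16),s[2]/337.5*368)
E
python3 go.py 602 72 60 90
```

```text
jar [414.49839228 171.69839228] [ 390  151   48   43 1555] [618.78483496 -56.9324336   42.        ]
dish [269.85714286 198.28571429] [268 197   5   4   7] [584.00752288  91.89326655  16.        ] 5.451851851851852
{'t': 2.2, 'pos': array([601.1,  73.2, 225.4]), 'jaw': np.float64(-89.7), 'd': array([165.4,   1.4,  -0.9]), 'turn': np.float64(0.3), 'w': 91.9, 'F': array([ 0.3, -0. ,  1.3]), 'j6': np.float64(1.56), 'A': [[-0.0, 0.01, -1.0], [0.0, -1.0, -0.01], [-1.0, -0.0, 0.0]]}
```

>>> send_rows(
  moves=[
    [50, 0, 0, 0],
    [50, 0, 0, 0],
    [50, 0, 0, 0],
    [20, 0, 0, 0],
    [0, 0, 0, 0],
    [0, 0, 0, 0],
  ],
)

```text
time: 2.95
tool_pos: [600.3, 69.0, 57.8]
tcp_rot: [3.043, 1.569, -0.097]
contact_force: [0.5, 0.3, -0.3]
grip_width: 92.0
```

```bash
python3 w.py w3;python3 go.py 602 72 3 90; python3 - <<'E'
from h import *
c=np.load("pics/w3.npy",allow_pickle=True).item();im=c['image'];C=cam(c,c['obs'])
r,g,b=[im[:,:,i].astype(int) for i in range(3)];V=im.max(2)
hsv=cv2.cvtColor(im,cv2.COLOR_RGB2HSV);u,v=proj(C,(602,72,16)).astype(int);print(u,v,im[v,u],im[v-80,u])
E
```

```text
2.95 [600.3  69.   57.8] [670.4  69.4 216.1] 337.5039918327093
dish [279. 230.]
ring [473. 397.]
vial [287. 522.]
jar [526. 222.]
base [ 54. 422.]
{'t': 3.0, 'pos': array([600.5,  69. ,  58.2]), 'jaw': np.float64(-89.9), 'd': array([55.2, -3. , -1.3]), 'turn': np.float64(0.1), 'w': 91.5, 'F': array([-0.4,  0.4, -0.8]), 'j6': np.float64(1.56), 'A': [[0.0, 0.0, -1.0], [-0.0, -1.0, -0.0], [-1.0, 0.0, -0.0]]}
279 229 [185 157 127] [105  97  92]
```

View pics/w3.png

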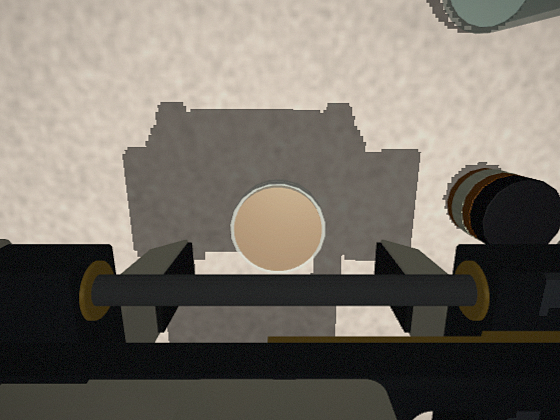

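The dish spans columns 231–325 and rows 183–271. Its centre (278,228) puts it at about (603,72), between the fingers. I'll descend and grip.

>>> send_rows(
  moves=[
    [20, -3, -2, 0],
    [20, 0, 0, 0],
    [10, 0, 0, 0],
    [4, 0, 0, 0],
    [0, 0, 0, 0],
  ],
)

```text
time: 3.62
tool_pos: [601.8, 72.3, 2.7]
tcp_rot: [2.866, 1.571, -0.274]
contact_force: [0.2, -1.0, 0.7]
grip_width: 92.0
```

>>> send_rows(
  moves=[
    [0, 0, 0, 0],
    [0, 0, 0, 0],
    [0, 0, 0, 0],
    [0, 0, 0, 0],
  ],
  hand=0,
)

```text
time: 4.12
tool_pos: [601.7, 72.2, 2.9]
tcp_rot: [2.814, 1.57, -0.326]
contact_force: [-0.0, -0.0, 0.8]
grip_width: 59.1
```

>>> send_rows(
  moves=[
    [-10, 0, 0, 0],
    [-40, 0, 0, 0],
    [-50, 0, 0, 0],
    [0, -20, 18, 0],
    [0, -40, 35, 0],
    [0, -40, 35, 0],
    [0, -40, 35, 0],
    [0, -20, 18, 0],
  ],
)

```text
time: 5.12
tool_pos: [458.5, 233.7, 103.4]
tcp_rot: [-2.018, 1.571, 1.127]
contact_force: [0.6, -0.4, -0.8]
grip_width: 59.1
```

```bash
python3 - <<'E'
from h import *
c=np.load("pics/side0.npy",allow_pickle=True).item();im=c['image'];C=cam(c)
print('side glass centre by eye (183,174):',ray(C,(183,174),22))
V=im.max(2).astype(int);r,g,b=[im[:,:,i].astype(int) for i in range(3)]
m=((V<150)).astype(np.uint8);ct,s,mm=blob(im,m,(160,157,46,34));print(ct,s,ray(C,ct,22))
E
python3 w.py w4; python3 go.py 458.3 234 25 90
```

```text
side glass centre by eye (183,174): [463.08400959 233.47558028  22.        ]
[182.04205607 173.20249221] [166 161  33  25 642] [462.18367698 237.24591219  22.        ]
5.125 [458.5 233.7 103.4] [528.9 234.2 261.7] 337.5039918327093
dish [535.  -1.]
ring [685. 197.]
vial [567. 257.]
jar [811. -41.]
base [284. 215.]
{'t': 5.175, 'pos': array([456.9, 235.1, 103.4]), 'jaw': np.float64(-89.8), 'd': array([78.4,  1.2, -1.6]), 'turn': np.float64(0.2), 'w': 59.2, 'F': array([-2.1,  1.1, -0.7]), 'j6': np.float64(1.89), 'A': [[-0.0, 0.0, -1.0], [0.0, -1.0, -0.0], [-1.0, -0.0, 0.0]]}
```

View pics/w4.png

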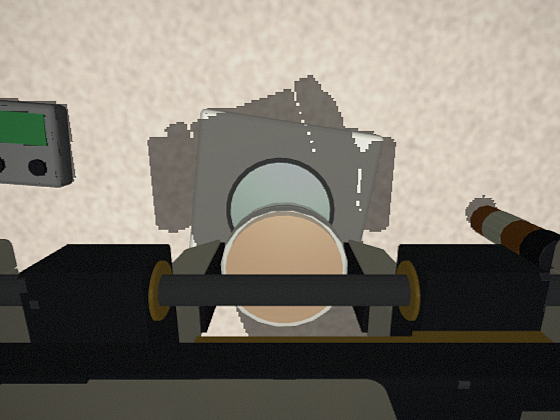

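The held dish is at (285,267). The base's glass rim centre is near (281,212), predicted (284,215), and the tilt is about 0.15. Combining all three views, the base centre is about (460,235.5).

>>> send_rows(
  moves=[
    [25, 0, -2, 0],
    [25, 0, 0, 0],
    [15, 0, 0, 0],
    [8, 0, 0, 0],
    [0, 0, 0, 0],
  ],
)

```text
time: 5.8
tool_pos: [462.5, 231.9, 29.7]
tcp_rot: [0.657, 1.57, -2.484]
contact_force: [0.4, 0.1, 0.3]
grip_width: 59.4
```

```bash
python3 go.py 460 235.5 25 90
```

```text
{'t': 5.8, 'pos': array([462.5, 231.9,  29.7]), 'jaw': np.float64(-89.9), 'd': array([ 4.7, -3.6,  2.5]), 'turn': np.float64(0.1), 'w': 59.4, 'F': array([0.4, 0.1, 0.3]), 'j6': np.float64(1.89), 'A': [[-0.0, 0.0, -1.0], [-0.0, -1.0, -0.0], [-1.0, 0.0, 0.0]]}
```

>>> send_rows(
  moves=[
    [3, -3, 2, 0],
    [1, 0, 0, 0],
    [0, 0, 0, 0],
    [0, 0, 0, 0],
  ],
)

```text
time: 6.3
tool_pos: [460.5, 235.1, 25.9]
tcp_rot: [-3.124, 1.57, 0.019]
contact_force: [-0.9, -0.7, -0.3]
grip_width: 59.1
```

>>> send_rows(
  moves=[
    [0.7, 0, 0, 0],
    [0, 0, 0, 0],
  ],
)

```text
time: 6.55
tool_pos: [460.4, 235.0, 24.9]
tcp_rot: [1.164, 1.571, -1.976]
contact_force: [-0.3, 0.6, -0.1]
grip_width: 59.5
```

>>> send_rows(
  moves=[
    [0, 0, 0, 0],
    [0, 0, 0, 0],
    [0, 0, 0, 0],
    [0, 0, 0, 0],
    [-10, 0, 0, 0],
    [-50, 0, 0, 0],
    [-50, 0, 0, 0],
    [-40, 0, 0, 0],
  ],
  hand=1,
)

```text
time: 7.55
tool_pos: [460.6, 235.1, 177.8]
tcp_rot: [-2.881, 1.568, 0.262]
contact_force: [0.7, 1.0, -1.0]
grip_width: 92.0
```

```bash
python3 w.py w5; python3 go.py 470 -71 100 90
```

```text
7.55 [460.6 235.1 177.8] [530.7 235.4 336.2] 337.5039918327093
dish [474.  31.]
ring [598. 181.]
vial [493. 222.]
jar [666.   5.]
base [285. 195.]
{'t': 7.6, 'pos': array([462.9, 236. , 182.8]), 'jaw': np.float64(-89.9), 'd': array([ 81.9, 307.3,  -5.7]), 'turn': np.float64(0.1), 'w': 91.8, 'F': array([1.6, 1.9, 4. ]), 'j6': np.float64(1.89), 'A': [[0.01, 0.0, -1.0], [0.0, -1.0, -0.0], [-1.0, -0.0, -0.01]]}
```

View pics/w5.png

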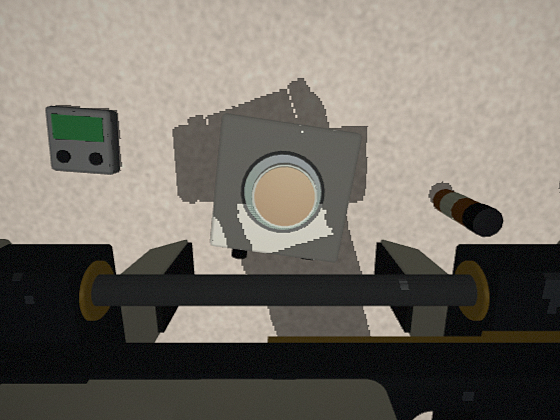

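The dish sits on the glass at (286,197) and the rim centre is near (283,194), so it is about 2 mm off centre. Next is the ring.

>>> send_rows(
  moves=[
    [0, 30, 0, 0],
    [0, 50, -2, 0],
    [0, 55, -2, 0],
    [0, 55, -2, 0],
    [0, 55, -2, 0],
    [0, 40, 0, 0],
    [0, 20, 0, 0],
    [0, 0, 0, 0],
  ],
)

```text
time: 8.6
tool_pos: [468.8, -71.1, 175.4]
tcp_rot: [2.633, 1.57, -0.51]
contact_force: [0.6, -0.0, -0.8]
grip_width: 91.6
```

>>> send_rows(
  moves=[
    [50, 0, 0, 0],
    [40, 0, 0, 0],
    [20, 0, 0, 0],
    [0, 0, 0, 0],
    [0, 0, 0, 0],
    [0, 0, 0, 0],
  ],
)

```text
time: 9.35
tool_pos: [469.6, -69.9, 66.2]
tcp_rot: [2.82, 1.569, -0.32]
contact_force: [-0.0, -0.5, 0.5]
grip_width: 92.3
```

```bash
python3 w.py w6; python3 go.py 470 -71 4 90;python3 - <<'E'
from h import *
c=np.load("pics/w6.npy",allow_pickle=True).item();im=c['image'];C=cam(c,c['obs'])
u,v=proj(C,(470,-71,12)).astype(int);print(u,v)
print(im[v-45:v+45:6,u].max(1))
E
```

```text
9.35 [469.6 -69.9  66.2] [539.6 -69.4 224.6] 337.5039918327093
dish [25. -2.]
ring [286. 226.]
vial [  3. 308.]
jar [268. -52.]
base [-190.  248.]
{'t': 9.4, 'pos': array([469.5, -70. ,  66.1]), 'jaw': np.float64(-89.9), 'd': array([62.1,  1. , -0.4]), 'turn': np.float64(0.1), 'w': 91.7, 'F': array([-0.1, -0.2, -0.3]), 'j6': np.float64(1.26), 'A': [[0.0, 0.0, -1.0], [-0.0, -1.0, -0.0], [-1.0, 0.0, -0.0]]}
285 225
[110  34  42  42 110 110 107 115 109 108 115  28  41  75 111]
```

View pics/w6.png

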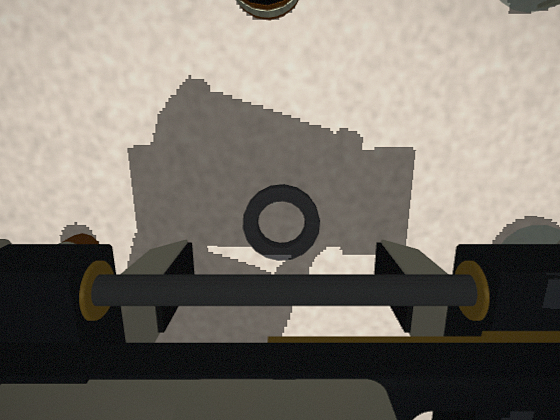

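The ring is at (282,221), predicted (286,226), so it lies near (473,-69). I'll correct and descend.

>>> send_rows(
  moves=[
    [25, -1, -3, 0],
    [20, 0, 0, 0],
    [12, 0, 0, 0],
    [5, 0, 0, 0],
    [0, 0, 0, 0],
  ],
)

```text
time: 10.02
tool_pos: [472.0, -69.0, 3.2]
tcp_rot: [2.526, 1.571, -0.614]
contact_force: [-0.1, 0.4, 0.3]
grip_width: 91.6
```

>>> send_rows(
  moves=[
    [0, 0, 0, 0],
    [0, 0, 0, 0],
    [0, 0, 0, 0],
    [0, 0, 0, 0],
    [0, 0, 0, 0],
  ],
  hand=0,
)

```text
time: 10.65
tool_pos: [471.9, -69.0, 3.1]
tcp_rot: [2.558, 1.571, -0.582]
contact_force: [-0.5, -0.7, 1.3]
grip_width: 51.2
```

>>> send_rows(
  moves=[
    [-10, 0, 0, 0],
    [-40, 0, 0, 0],
    [-50, 0, 0, 0],
    [-40, 0, 0, 0],
    [0, -30, 0, 0],
    [0, -50, 2, 0],
    [0, -55, 2, 0],
    [0, -55, 2, 0],
  ],
)

```text
time: 11.65
tool_pos: [465.3, 122.5, 143.7]
tcp_rot: [3.063, 1.57, -0.078]
contact_force: [0.6, -0.5, -0.4]
grip_width: 50.9
```

>>> send_rows(
  moves=[
    [0, -55, 2, 0],
    [0, -35, 2, 0],
    [0, -20, 1, 0],
    [0, -4, 0, 0],
    [20, 0, 0, 0],
    [30, 0, 0, 0],
    [20, 0, 0, 0],
    [10, 0, 0, 0],
  ],
)

```text
time: 12.65
tool_pos: [460.0, 234.0, 62.2]
tcp_rot: [0.495, 1.569, -2.646]
contact_force: [-0.6, 1.3, -0.6]
grip_width: 51.3
```

>>> send_rows(
  moves=[
    [5, 0, 0, 0],
    [0, 0, 0, 0],
    [0, 0, 0, 0],
  ],
)

```text
time: 13.02
tool_pos: [460.8, 235.1, 58.7]
tcp_rot: [-2.89, 1.569, 0.253]
contact_force: [0.3, 0.0, -1.7]
grip_width: 51.4
```

```bash
python3 w.py w7; python3 go.py 460.4 235 42 90
```

```text
13.025 [460.8 235.1  58.7] [531.  235.4 217. ] 337.5039918327093
dish [598. -25.]
ring [767. 216.]
vial [648. 301.]
jar [966. -83.]
base [286. 239.]
{'t': 13.075, 'pos': array([460.8, 235.1,  58.6]), 'jaw': np.float64(-89.9), 'd': array([16.6,  0.2,  0.4]), 'turn': np.float64(0.1), 'w': 50.8, 'F': array([-0.3, -0.2, -1.6]), 'j6': np.float64(1.89), 'A': [[0.0, 0.0, -1.0], [0.0, -1.0, -0.0], [-1.0, -0.0, -0.0]]}
```

View pics/w7.png

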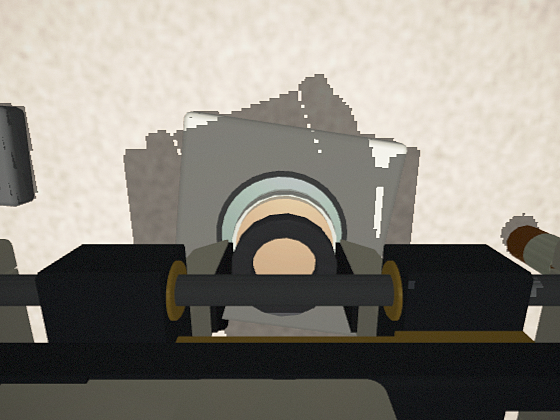

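The ring is held level at (285,262), over the dish. I'll lower it gently.

>>> send_rows(
  moves=[
    [8, 0, 0, 0],
    [5, 0, 0, 0],
    [2, 0, 0, 0],
    [1, 0, 0, 0],
    [0, 0, 0, 0],
    [0, 0, 0, 0],
  ],
)

```text
time: 13.82
tool_pos: [460.5, 235.1, 42.1]
tcp_rot: [-3.131, 1.571, 0.012]
contact_force: [0.4, 0.9, -0.2]
grip_width: 50.6
```

>>> send_rows(
  moves=[
    [0.6, 0, 0, 0],
    [0, 0, 0, 0],
  ],
)

```text
time: 14.08
tool_pos: [460.4, 235.0, 41.4]
tcp_rot: [2.2, 1.571, -0.94]
contact_force: [0.2, 1.6, -1.0]
grip_width: 50.8
```

>>> send_rows(
  moves=[
    [0, 0, 0, 0],
    [0, 0, 0, 0],
    [0, 0, 0, 0],
    [0, 0, 0, 0],
    [-10, 0, 0, 0],
    [-50, 0, 0, 0],
    [-50, 0, 0, 0],
    [-30, 0, 0, 0],
  ],
  hand=1,
)

```text
time: 15.08
tool_pos: [461.1, 235.3, 184.8]
tcp_rot: [-2.834, 1.567, 0.309]
contact_force: [-0.3, -0.1, -0.0]
grip_width: 91.7
```

>>> send_rows(
  moves=[
    [0, 0, 0, 0],
    [0, 0, 0, 0],
    [0, 0, 0, 0],
  ],
)

```text
time: 15.45
tool_pos: [459.7, 234.8, 180.2]
tcp_rot: [0.357, 1.568, -2.783]
contact_force: [-0.3, 0.1, -0.5]
grip_width: 91.8
```

```bash
python3 w.py w8; python3 go.py 616 -60 120 90
```

```text
15.45 [459.7 234.8 180.2] [530.4 235.3 338.2] 337.5039918327093
dish [472.  29.]
ring [595. 179.]
vial [491. 220.]
jar [664.   3.]
base [285. 193.]
{'t': 15.5, 'pos': array([459.8, 234.8, 180.2]), 'jaw': np.float64(-89.9), 'd': array([  60.1,  295. , -155.9]), 'turn': np.float64(0.1), 'w': 91.7, 'F': array([ 0. ,  0. , -0.5]), 'j6': np.float64(1.89), 'A': [[-0.0, 0.0, -1.0], [-0.0, -1.0, -0.0], [-1.0, 0.0, 0.0]]}
```

View pics/w8.png

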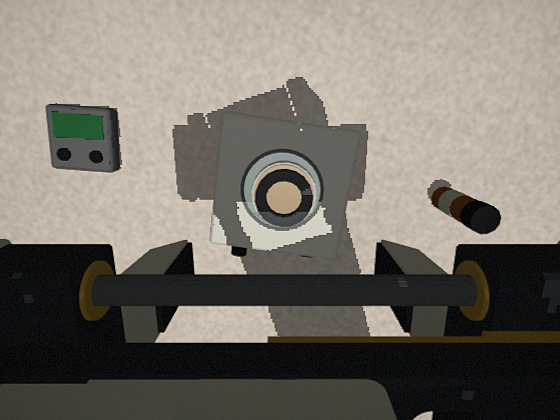

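The ring sits concentrically on the dish: ring at (284,197), dish at about (285,196). Next is the jar.

>>> send_rows(
  moves=[
    [0, 20, -11, 0],
    [0, 44, -24, 0],
    [0, 50, -26, 0],
    [0, 50, -26, 0],
    [0, 50, -26, 0],
    [0, 50, -26, 0],
    [0, 30, -16, 0],
    [50, 0, 0, 0],
  ],
)

```text
time: 16.5
tool_pos: [619.2, -62.2, 133.1]
tcp_rot: [2.859, 1.563, -0.284]
contact_force: [-0.4, -0.8, -1.6]
grip_width: 91.6
```

>>> send_rows(
  moves=[
    [40, 0, 0, 0],
    [0, 0, 0, 0],
    [0, 0, 0, 0],
    [0, 0, 0, 0],
    [0, 0, 0, 0],
  ],
)

```text
time: 17.12
tool_pos: [616.5, -58.8, 92.9]
tcp_rot: [2.883, 1.568, -0.257]
contact_force: [-0.4, -0.1, -0.4]
grip_width: 91.7
```

```bash
python3 w.py w9; python3 go.py 617 -59 8 90; python3 - <<'E'
from h import *
c=np.load("pics/w9.npy",allow_pickle=True).item();im=c['image'];C=cam(c,c['obs'])
r,g,b=[im[:,:,i].astype(int) for i in range(3)];V=im.max(2)
ct,s,_=blob(im,(V<45).astype(np.uint8),(235,140,90,98));print('jar',ct,s,(s[0]+s[2]/2,s[1]+s[3]/2),ray(C,(s[0]+s[2]/2,s[1]+s[3]/2),42))
c=np.load("pics/w8.npy",allow_pickle=True).item();C=cam(c,c['obs'])
P=np.array([ray(C,q,22) for q in [(221,112),(361,130),(340,263),(210,243)]]);print(P.round(1),P.mean(0))
E
```

```text
17.125 [616.5 -58.8  92.9] [686.5 -58.2 251.4] 337.5039918327093
dish [107. 235.]
ring [298. 380.]
vial [ 98. 479.]
jar [289. 230.]
base [-69. 401.]
{'t': 17.175, 'pos': array([616.3, -58.8,  92.6]), 'jaw': np.float64(-89.9), 'd': array([84.6,  0.2, -0.5]), 'turn': np.float64(0.1), 'w': 91.5, 'F': array([ 0.2, -0.3,  0.1]), 'j6': np.float64(1.35), 'A': [[0.0, 0.0, -1.0], [-0.0, -1.0, -0.0], [-1.0, 0.0, -0.0]]}
jar [285.51203668 216.42414979] [ 253  190   66   48 2617] (np.float64(286.0), np.float64(214.0)) [625.85871944 -59.9898687   42.        ]
[[532.9 291.4  22. ]
 [517.2 164.2  22. ]
 [385.1 177.5  22. ]
 [406.8 308.5  22. ]] [460.51294618 235.42635457  22.        ]
```

The base centre is confirmed at (460.5,235.4). The jar mask was clipped at the window bottom, but its width and top edge put it near (619,-60).

>>> send_rows(
  moves=[
    [30, 1, -2.5, 0],
    [25, 0, 0, 0],
    [18, 0, 0, 0],
    [9, 0, 0, 0],
    [3, 0, 0, 0],
    [0, 0, 0, 0],
  ],
)

```text
time: 17.92
tool_pos: [618.7, -59.8, 6.9]
tcp_rot: [2.842, 1.57, -0.299]
contact_force: [0.9, -0.3, 0.6]
grip_width: 91.8
```

>>> send_rows(
  moves=[
    [0, 0, 0, 0],
    [0, 0, 0, 0],
    [0, 0, 0, 0],
    [0, 0, 0, 0],
    [0, 0, 0, 0],
  ],
  hand=0,
)

```text
time: 18.55
tool_pos: [618.3, -59.8, 6.4]
tcp_rot: [1.517, 1.571, -1.623]
contact_force: [0.6, 0.5, 0.3]
grip_width: 46.6
```

```bash
python3 go.py 576.3 218.5 130 81.5
```

```text
{'t': 18.55, 'pos': array([618.3, -59.8,   6.4]), 'jaw': np.float64(-89.9), 'd': array([-123.6, -278.3,   41.6]), 'turn': np.float64(8.6), 'w': 46.6, 'F': array([0.6, 0.5, 0.3]), 'j6': np.float64(1.35), 'A': [[-0.0, 0.0, -1.0], [-0.0, -1.0, -0.0], [-1.0, 0.0, 0.0]]}
```

>>> send_rows(
  moves=[
    [0, 0, 0, 0],
    [0, 0, 0, 0],
    [-10, 0, 0, 0],
    [-40, 0, 0, 0],
    [-50, 0, 0, 0],
    [-20, -20, 3, 0],
    [0, -40, 6, 0],
    [0, -50, 8, 0],
  ],
)

```text
time: 19.55
tool_pos: [600.3, 51.7, 126.2]
tcp_rot: [-0.343, 1.57, 2.798]
contact_force: [0.5, 0.8, 0.2]
grip_width: 43.7
```

>>> send_rows(
  moves=[
    [0, -50, 7, 0],
    [0, -50, 7, 0],
    [0, -40, 6, 0],
    [0, -20, 3, 0],
    [0, -8, 1, 0],
    [30, 0, 0, 0],
    [30, 0, 0, 0],
    [20, 0, 0, 0],
  ],
)

```text
time: 20.55
tool_pos: [576.5, 216.7, 44.7]
tcp_rot: [0.454, 1.569, -2.688]
contact_force: [0.1, -0.3, -1.5]
grip_width: 43.5
```

>>> send_rows(
  moves=[
    [10, 0, 0, 0],
    [0, 0, 0, 0],
    [0, 0, 0, 0],
    [0, 0, 0, 0],
  ],
)

```text
time: 21.05
tool_pos: [577.5, 218.3, 37.3]
tcp_rot: [-2.977, 1.569, 0.166]
contact_force: [0.0, -0.0, 0.3]
grip_width: 43.5
```

```bash
python3 w.py w10; python3 go.py 576.3 218.5 7 90
```

```text
21.05 [577.5 218.3  37.3] [647.6 218.6 195.7] 337.5039918327093
dish [550. 203.]
ring [720. 394.]
vial [592. 536.]
jar [887. 189.]
base [260. 422.]
{'t': 21.1, 'pos': array([577.4, 218.3,  37.2]), 'jaw': np.float64(-89.9), 'd': array([30.2, -0.2,  1.1]), 'turn': np.float64(0.1), 'w': 43.4, 'F': array([-0.9, -0. , -0.7]), 'j6': np.float64(1.81), 'A': [[0.0, 0.0, -1.0], [0.0, -1.0, -0.0], [-1.0, -0.0, -0.0]]}
```

View pics/w10.png

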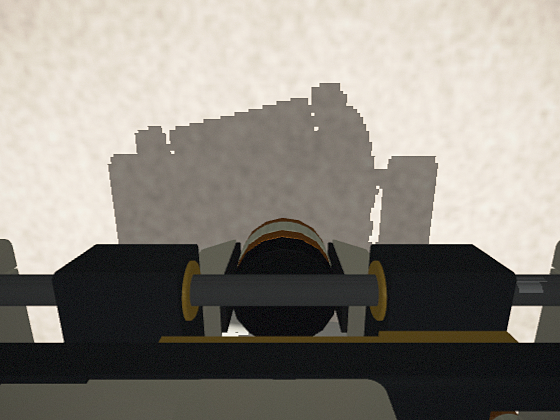

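The jar is held upright between the pads at (285,280), and the floor is clear. I'll lower it.

>>> send_rows(
  moves=[
    [14, 0, 0, 0],
    [10, 0, 1, 0],
    [4, 0, 0, 0],
    [1.5, 0, 0, 0],
    [0, 0, 0, 0],
    [0, 0, 0, 0],
    [0.7, 0, 0, 0],
    [0, 0, 0, 0],
  ],
)

```text
time: 22.1
tool_pos: [576.1, 218.3, 6.4]
tcp_rot: [-3.04, 1.57, 0.103]
contact_force: [1.3, 0.3, 0.1]
grip_width: 43.1
```

>>> send_rows(
  moves=[
    [0, 0, 0, 0],
    [0, 0, 0, 0],
    [0, 0, 0, 0],
    [0, 0, 0, 0],
    [-10, 0, 0, 0],
    [-50, 0, 0, 0],
    [-50, 0, 0, 0],
    [-50, 0, 0, 0],
  ],
  hand=1,
)

```text
time: 23.1
tool_pos: [575.8, 218.2, 168.6]
tcp_rot: [-3.044, 1.57, 0.1]
contact_force: [1.0, -0.0, 0.3]
grip_width: 91.5
```

```bash
python3 go.py 449 67.5 175 90
```

```text
{'t': 23.1, 'pos': array([575.8, 218.2, 168.6]), 'jaw': np.float64(-89.9), 'd': array([ -6.5, 150.5, 127. ]), 'turn': np.float64(0.1), 'w': 91.5, 'F': array([ 1. , -0. ,  0.3]), 'j6': np.float64(1.81), 'A': [[0.0, 0.0, -1.0], [0.0, -1.0, -0.0], [-1.0, -0.0, -0.0]]}
```

>>> send_rows(
  moves=[
    [0, 20, 17, 0],
    [0, 40, 34, 0],
    [0, 45, 38, 0],
    [0, 30, 25, 0],
    [0, 15, 13, 0],
    [20, 0, 0, 0],
    [20, 0, 0, 0],
    [0, 0, 0, 0],
  ],
)

```text
time: 24.1
tool_pos: [448.4, 68.0, 125.9]
tcp_rot: [0.026, 1.569, -3.114]
contact_force: [1.0, 0.6, 1.0]
grip_width: 91.8
```

>>> send_rows(
  moves=[
    [0, 0, 0, -5],
    [0, 0, 0, -5],
    [0, 0, 0, 0],
    [0, 0, 0, 0],
  ],
)

```text
time: 24.6
tool_pos: [449.5, 68.1, 126.8]
tcp_rot: [2.851, 1.57, -0.116]
contact_force: [-0.4, -0.0, 0.6]
grip_width: 91.6
```

```bash
python3 w.py w11; python3 go.py 449 67.5 36 100
```

```text
24.6 [449.5  68.1 126.8] [518.6  80.5 285.1] 337.5039918327093
dish [316.  -2.]
ring [451. 208.]
vial [285. 229.]
jar [528.   3.]
base [ 76. 160.]
{'t': 24.65, 'pos': array([449.4,  68. , 126.7]), 'jaw': np.float64(-80.0), 'd': array([90.7,  0.4,  0.5]), 'turn': np.float64(0.0), 'w': 92.0, 'F': array([-0.1,  0.1,  0.4]), 'j6': np.float64(1.38), 'A': [[0.0, 0.17, -0.98], [-0.0, -0.98, -0.17], [-1.0, 0.0, -0.0]]}
```

View pics/w11.png

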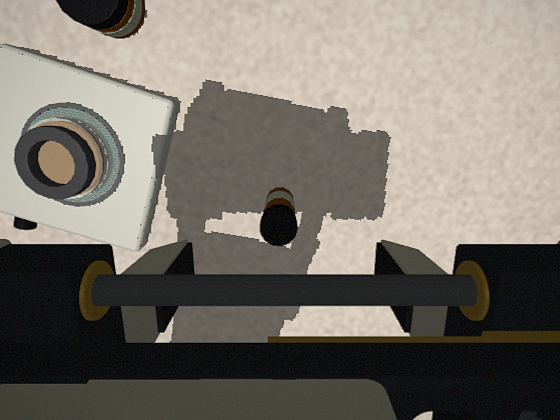

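The vial cap is at (278,225), predicted (285,229), so I shift about 4 mm left and 2 mm forward, then descend to z=36.

>>> send_rows(
  moves=[
    [10, -4, -2, 0],
    [25, 0, 0, 0],
    [25, 0, 0, 0],
    [20, 0, 0, 0],
    [10, 0, 0, 0],
    [0, 0, 0, 0],
  ],
)

```text
time: 25.4
tool_pos: [450.0, 72.4, 35.6]
tcp_rot: [-0.148, 1.569, -3.114]
contact_force: [0.6, 0.0, 0.3]
grip_width: 91.6
```

>>> send_rows(
  moves=[
    [0, 0, 0, 0],
    [0, 0, 0, 0],
    [0, 0, 0, 0],
    [0, 0, 0, 0],
    [0, 0, 0, 0],
    [0, 0, 0, 0],
    [0, 0, 0, 0],
    [0, 0, 0, 0],
  ],
  hand=0,
)

```text
time: 26.4
tool_pos: [450.4, 72.3, 36.2]
tcp_rot: [0.563, 1.571, -2.403]
contact_force: [-0.3, 0.6, 0.5]
grip_width: 23.9
```

>>> send_rows(
  moves=[
    [0, 0, 0, 0],
    [0, 0, 0, 0],
    [0, 0, 0, 0],
  ],
)

```text
time: 26.78
tool_pos: [450.4, 72.3, 36.2]
tcp_rot: [1.032, 1.571, -1.933]
contact_force: [0.2, -0.1, -1.1]
grip_width: 24.3
```

```bash
python3 go.py 532 -233 180 100
```

```text
{'t': 26.775, 'pos': array([450.4,  72.3,  36.2]), 'jaw': np.float64(-79.9), 'd': array([-143.8,  314.9,  -26.9]), 'turn': np.float64(0.1), 'w': 24.3, 'F': array([ 0.2, -0.1, -1.1]), 'j6': np.float64(1.39), 'A': [[-0.0, 0.18, -0.98], [-0.0, -0.98, -0.18], [-1.0, 0.0, 0.0]]}
```

>>> send_rows(
  moves=[
    [-14, 0, 0, 0],
    [-40, 0, 0, 0],
    [-50, 0, 0, 0],
    [-40, 0, 0, 0],
    [0, 20, -2, 0],
    [0, 45, -4, 0],
    [0, 55, -5, 0],
    [0, 55, -5, 0],
  ],
)

```text
time: 27.78
tool_pos: [497.1, -98.7, 181.4]
tcp_rot: [2.652, 1.569, -0.313]
contact_force: [0.4, 0.8, -1.0]
grip_width: 24.2
```

>>> send_rows(
  moves=[
    [0, 55, -5, 0],
    [0, 45, -4, 0],
    [0, 30, -2, 0],
    [0, 10, 0, 0],
    [20, 0, 0, 0],
    [20, 0, 0, 0],
    [0, 0, 0, 0],
    [0, 0, 0, 0],
  ],
)

```text
time: 28.78
tool_pos: [532.6, -232.7, 141.4]
tcp_rot: [2.473, 1.569, -0.492]
contact_force: [0.5, -0.0, -0.1]
grip_width: 24.1
```

```bash
python3 w.py w12; python3 go.py 532 -233 36 100;  python3 - <<'E'
from h import *
c=np.load("pics/w12.npy",allow_pickle=True).item();C=cam(c,c['obs'])
print('pred bn,bf caps',proj(C,(439,-249.6,100)),proj(C,(625,-217,100)))
E
```

```text
28.775 [ 532.6 -232.7  141.4] [ 601.7 -219.9  299.7] 337.5039918327093
dish [-90.  47.]
ring [ 95. 235.]
vial [-153.  262.]
jar [66. 56.]
base [-278.  193.]
{'t': 28.825, 'pos': array([ 532.7, -232.9,  141.5]), 'jaw': np.float64(-79.9), 'd': array([ 1.055e+02, -1.000e-01,  8.000e-01]), 'turn': np.float64(0.1), 'w': 24.3, 'F': array([-0.8,  0.1, -0.9]), 'j6': np.float64(0.85), 'A': [[0.0, 0.18, -0.98], [-0.0, -0.98, -0.18], [-1.0, 0.0, -0.0]]}
pred bn,bf caps [284.47684382 361.16702443] [285.4711282   72.13835324]
```

View pics/w12.png

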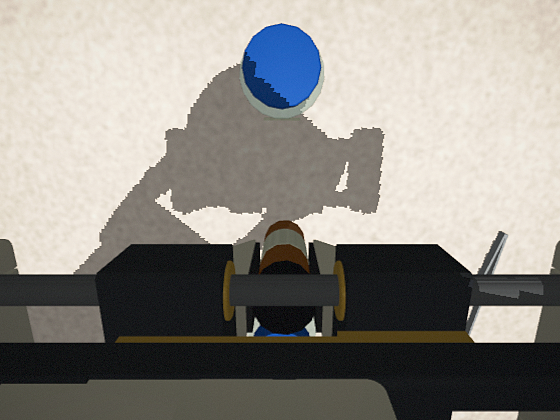

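The far cap is at (281,66), predicted (285,72), so I nudge about 1.5 mm. The vial is held upright and the forceps at right are clear. I'll lower it.

>>> send_rows(
  moves=[
    [25, -1, -1.5, 0],
    [30, 0, 0, 0],
    [25, 0, 0, 0],
    [14, 0, 0, 0],
    [7, 0, 0, 0],
    [2, 0, 0, 0],
    [0, 0, 0, 0],
    [0, 0, 0, 0],
  ],
)

```text
time: 29.82
tool_pos: [533.9, -232.1, 37.9]
tcp_rot: [2.368, 1.569, -0.597]
contact_force: [0.1, 0.6, 0.3]
grip_width: 23.9
```

>>> send_rows(
  moves=[
    [1.5, 0, 0, 0],
    [0, 0, 0, 0],
    [0, 0, 0, 0],
  ],
)

```text
time: 30.2
tool_pos: [533.8, -232.1, 36.2]
tcp_rot: [2.322, 1.57, -0.644]
contact_force: [0.3, -0.1, 3.3]
grip_width: 24.1
```

>>> send_rows(
  moves=[
    [0, 0, 0, 0],
    [0, 0, 0, 0],
    [0, 0, 0, 0],
    [0, 0, 0, 0],
    [0, 0, 0, 0],
    [-10, 0, 0, 0],
    [-40, 0, 0, 0],
    [-50, 0, 0, 0],
  ],
  hand=1,
)

```text
time: 31.2
tool_pos: [532.9, -231.6, 136.6]
tcp_rot: [-0.675, 1.569, 2.642]
contact_force: [0.9, -0.1, -0.9]
grip_width: 91.3
```

>>> send_rows(
  moves=[
    [-50, 0, 0, 0],
    [0, 20, 30, 0],
    [0, 20, 50, 0],
    [0, 20, 50, 0],
    [0, 20, 40, 0],
    [0, 10, 0, 0],
    [0, 0, 0, 0],
    [0, 0, 0, 0],
  ],
)

```text
time: 32.2
tool_pos: [382.7, -349.5, 185.8]
tcp_rot: [-2.495, 1.571, 0.824]
contact_force: [-0.2, 0.8, 0.2]
grip_width: 92.2
```

```bash
python3 - <<'E'
from h import *
from plant import *
ims=[]
for n in("top","side"):
    c=capture(n);np.save(f"pics/{n}1.npy",c,allow_pickle=True);ims.append(c["image"])
t=cv2.resize(ims[0][140:300,120:430],None,fx=2.5,fy=2.5,interpolation=2)[:,:775]
s=cv2.resize(ims[1][110:420,140:400],None,fx=1.9,fy=1.9,interpolation=2)
cv2.imwrite("pics/top1.png",t[:,:,::-1]);cv2.imwrite("pics/side1.png",s[:,:,::-1]);o=get_obs();print(o['tool_pos'],o['time'],o['contact_force'])
E
```

```text
[ 382.64483282 -349.34572723  185.62080599] 32.3 [ 0.31590778  0.32514181 -0.8713336 ]
```

View pics/top1.png

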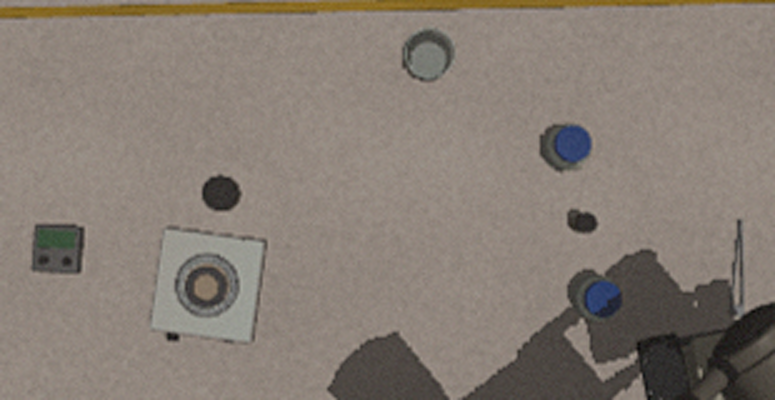

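View pics/side1.png

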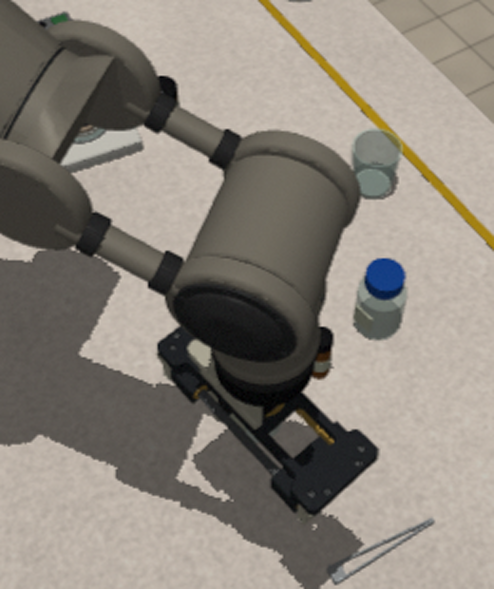

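Everything stands upright; the arm blocks most of the side view. From the top the jar is at (221,193), and the ring and dish are centred at (207,286). The vial cap at (582,222) lies between the bottle caps at (573,143) and (603,298). Now I'll check this by mask.

```bash
python3 - <<'E'
from h import *
D={}
for n in '01':
    c=np.load(f"pics/top{n}.npy",allow_pickle=True).item();D[n]=(c['image'].astype(int),cam(c))
im,C=D['1'];r,g,b=[im[:,:,i] for i in range(3)];V=im.max(2)
f=lambda m,w,z:ray(C,blob(im,m.astype(np.uint8),w)[0],z)
i0,C0=D['0'];bl=lambda w:ray(C0,blob(i0,((i0[:,:,2]-i0[:,:,0])>40).astype(np.uint8),w)[0],100)
bn,bf=bl((340,245,45,30)),bl((330,183,45,30))
v=f(V<60,(350,218,12,18),78);ct,s,_=blob(im,(V<60).astype(np.uint8),(343,218,22,20));print('vial blob',ct,s)
e=(bf-bn)[:2]/np.linalg.norm((bf-bn)[:2]);d=(v-bn)[:2];print('vial along/across',d@e,e[0]*d[1]-e[1]*d[0],v)
j=f(V<60,(195,205,30,26),42)
m=((r-g<5)&(V>85)).astype(np.uint8);_,s,mm=blob(im,m,(170,220,70,70))
P=cv2.boxPoints(cv2.minAreaRect(max(cv2.findContours(mm,0,2)[0],key=cv2.contourArea)));Q=np.array([ray(C,p,22) for p in P]);B=Q.mean(0)
E=[(Q[(i+1)%4]-Q[i]) for i in range(4)];x=max(E,key=lambda q:q[0])[:2];x/=np.linalg.norm(x)
d=(j-B)[:2];print('base',B,np.arctan2(x[1],x[0]),'jar x,y',d@x,x[0]*d[1]-x[1]*d[0])
bs=blob(im,(V<75).astype(np.uint8),(192,243,22,22));print('ring',bs[0],bs[1],ray(C,bs[0],50))
for n in '01':
    a=D[n][0][:,:,:];q=lambda w:a[w[1]:w[1]+w[3],w[0]:w[0]+w[2]]
    D[n]+=(a,)
for k,w in dict(beaker=(275,148,32,30),timer=(128,225,30,30),forceps=(405,222,20,35)).items():
    x0,y0,ww,h=w;print(k,'mean abs change',np.abs(D['0'][0]-D['1'][0])[y0:y0+h,x0:x0+ww].mean().round(2))
E
```

```text
vial blob [352.76363636 228.70909091] [348 226  10   7  55]
vial along/across 93.54272188282884 1.1864393202356371 [ 530.09557042 -231.62198278   78.        ]
base [458.19397558 232.90860829  22.        ] -0.14499527731881326 jar x,y 115.62018998716736 -2.0394288687101856
ring [201.66037736 254.31132075] [194 247  17  16 106] [456.99489477 232.53033035  50.        ]
beaker mean abs change 6.81
timer mean abs change 6.34
forceps mean abs change 8.69
```

```bash
python3 -c "
from plant import *
print(close_job())"
```

```text
the job is handed in; nothing more can be done
None
```

The viewing station is set up and I handed the job in at about 32 s of the 99 s allowed. All the checks below passed, but no verdict is reported.

Final positions, measured in the top view after the arm moved clear:

| Item | Measured | Target or limit |
|---|---|---|
| Ring, from the base centre | within 1.5 mm | dish within 12 mm of base, ring within 10 mm of dish |
| Jar, in the base frame | x = 116 mm, y = -2 mm | x = 117 mm, y = 0, within 15 mm |
| Vial, between the bottles | 93.5 mm along, 1 mm across | 95 mm along, 0 across, within 15 mm |

- **Dish and ring:** the dish was released about 2 mm from the glass centre. The ring was set down gently, with no rise in contact force, and looked concentric with the dish.
- **Bystanders:** the beaker, timer and forceps are where they started, judged by eye to about a pixel (3 mm). The before-and-after image difference was too noisy to confirm this more closely.
- **Disagreements:** the wrist camera placed things about 2–4 mm from the top and side views, which is well inside the tolerances. In the last side view the arm hid most of the scene. It showed only the vial's edge, so the final positions come from the top view alone.

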